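Clear the rejected part off the inspection stand and bring up the next one

ROBOT

A 6-joint arm with a two-finger parallel gripper is mounted at the origin on the work surface. World frame = base frame: x ahead of the robot, y to its left, z up, the work surface at z = 0. Lengths are in m, angles in rad, forces in N, time in s.
With the tool pointing down it reaches from about 0.375 to 0.925 m from the base axis. Payload 5.7 kg.
Tool frame: the origin (TCP) lies at the very end of the fingers, on their centre line; the grasp point (between the pads) lies 19 mm behind it; z points along the fingers, y is the line along which they close (so a half turn about z gives the same grasp; the last joint's range is limited). The gripper opens to 88 mm and grips with 3 to 60 N. Pads are 20 mm wide; open, the fingers measure 115 mm over their backs; the gripper's body (75 mm by 178 mm) begins 61 mm behind the grasp point.
Start: joints at [-1.461, 0.359, 1.51, -0, 1.272, -0.115], TCP at [0.134, -0.585, 0.186] pointing down, gripper open.
Joint ranges: [-2.97, 2.97], [-1.01, 2.36], [0.21, 2.38], [-0.96, 4.11], [0.2, 2.71], [-2.98, 2.98]. Speed limits (rad/s): [2.39, 2.39, 3.14, 3.14, 3.14, 3.14].

INTERFACE

Orientations are given as a unit quaternion [w, x, y, z].
In Python, from station import manip, cams, job gives the robot as it stands.
- The arm moves only by the shell command python3 -m inch 'ROWS'. ROWS is JSON, a list of rows, each a list of 7 numbers: the opening, from -1 (shut) to 1 (fully open), then the shift along the tool's x, y, z normalised to -1 to 1, where 1 is 250 mm, then the turn, a rotation vector about the tool's x, y, z normalised to -1 to 1, where 1 is 0.5 rad. In form: [[gripper, tx, ty, tz, ax, ay, az], ...]. A call has 1 to 5 rows; each row is the pose to reach, as a shift and turn from the pose commanded when the call began, along the tool's axes at that moment; what a row does not reach only later rows make up. A row lasts 1/12 s, in which the tool goes at most 41.7 mm and 7.16 degrees, less where a joint would pass 70% of its speed; a pose out of reach is approached as far as the arm can. A call with a number of a shift or a turn outside -1 to 1 is refused whole. A call with a gripper value outside its range is refused whole. The fingers move at their own pace and stop on an object; the grip force is fixed at half the most. Time passes only in rows, so rows that repeat a pose let the fingers close. It gives the time, the measured TCP pose, the force, the opening and the grip force at its end, in the units of the state.
- manip.sense(): the state, without advancing time (a new reading comes with each control period).
- cams.capture(name): name is "scene" or "top" or "wrist"; returns the picture (480x640x3 uint8, red, green, blue); there is no depth.
- cams.calibration(name): a dict with "vfov" (degrees; the focal length in pixels is half the picture's height over the tangent of half this angle, whatever the lens; pixels are square), "cx", "cy" (the principal point, pixels), "cam_to_world" (4x4, takes a point from camera to world coordinates). Camera axes: x right, y up, looking along -z (the intrinsics and any distortion apply to the point x, -y, -z); pixel columns grow to the right and rows downward; lengths in m; the calibration is good to about 2 mm. A picture is of the moment at which its call begins: read the wrist's pose just before it. calibration takes no time and is no camera call; for the wrist camera it gives the pose at the moment of the call.
- job.hand_in(): hands the job in; it is judged then, once.
The state is a dict: "clock": time; "joints": joint angles; "joint_vel": joint speeds; "joint_efforts": joint torques, N m; "eef_pos": TCP position; "eef_rot": TCP orientation; "force": force on the tool from outside, world axes, zero at the start; "torque": the same for the moment, N m; "grip_width": finger opening in m; "grasp_force": force on a finger pad.
Only numpy, scipy, OpenCV 4.12 (cv2) and the standard library are available. Lean on these libraries where they do the work, as an engineer would, in place of code of your own. Each camera call takes 0.05 s, during which the arm holds its last target. There are 200 camera calls.

TASK

The brass part with the red paint on it has failed inspection: turn the black gate knob until it clicks fully open, then slide that part along the lane and over the lip so that it drops into the red reject box, while the plain part stays waiting. Then turn the knob back until it clicks shut, and only then slide the waiting plain part along the lane, upright, until it stands against the closed gate. Push the two parts, never lift them, do not force the gate with them, and leave the reject box and the other things on the bench where they are.

Things in the scene. Friction and masses are not known exactly. Their poses are not given: they have to be found in the camera images.
- stand: Green inspection stand, fixed. Origin on the bench, z up. Deck top at z 75 mm, x -105 to 50, y -100 to 150. The lane, a steel strip along y centred on x = 0, is 42 mm wide between two guide rails (8 mm wide, 10 mm above the deck), open at both ends. Parts travel towards -y and drop off the lip at y = -100. Knob axis at x -75, y -70.
- lane_lip (a point): Middle of the lane's lip (the deck edge over the reject box), at deck-top height; axes as the stand's.
- gate (a joint): Gate knob angle: 0 = shut (yellow arm across the lane, along the stand's +x), 1.4 rad = fully open (turned clockwise seen from above; arm nearly along the stand's -y, clear of the lane). A sprung detent resists (up to about 0.25 N m) until midway (0.7), then clicks the knob to the far end by itself; the same on the way back.
- gate_grip (a point): On the knob axis, at the height to grip: 50 mm above the deck. The black bar grip is 56 mm long, 12 mm thick, from 26 to 58 mm above the deck, and its length lies along this point's x axis, parallel to the gate arm; z up. Below it a steel hub, 36 mm across, up to 26 mm above the deck.
- gate_tip (a point): Free end of the yellow gate arm, 115 mm from the knob axis. The arm is 8 mm thick and its underside is 13 mm, its top 25 mm above the deck. When shut its upstream face is at stand y = -66.
- reject: Rejected part: turned brass body 36 mm across and 22 mm high with a red band and red shoulder, and above it a red neck 24 mm across up to 32 mm high; about 0.18 kg. Origin at the centre of its underside, z up its axis. It starts standing in the lane a little upstream of the shut gate.
- next: The next part, plain brass, same shape and size (36 mm across, 22 mm high, neck 24 mm across to 32 mm). Origin at the centre of its underside, z up its axis. It starts standing in the lane farther upstream (+y of the stand).
- reject_box: Red open reject box standing loose on the bench below the lip: 170 (x) by 140 (y) by 48 mm high, walls and floor 4 mm. Origin at the centre of its underside. Its near wall stands below the overhanging lip.
- block: Bystander: wooden block with holes and small brass pieces, 90 by 170 by 46 mm. Origin under its centre.
- oil: Bystander: black oil bottle, 44 mm across, 120 mm high. Origin under its centre.
- indicator: Bystander: dial indicator on a red base 60 by 60 by 40 mm with a post to 180 mm. Origin under the base's centre.
- case: Bystander: closed green plastic case, 90 by 120 by 54 mm. Origin under its centre.
Not all that is in view belongs to the job. Leave any purple look-alike of the reject alone.

How it is judged:
By the outcome, as a careful person would: the job done as asked, in the order asked, and still so for the second after the job is handed in, with the robot touching nothing.
It also fails if it takes over 64 s, if anything falls off the work surface, if the arm or the gripper's body presses on something with over 40 N, if the wrist force passes 120 N, or if a joint passes its speed limit or range.

## Working session

There is one attempt and no reset: what is moved stays moved. The work goes in short steps, Python scripts to look and compute and a shell command to move; the robot and the scene stay as the last step left them, time stands still between calls to the robot, and variables do not carry over. Pictures are saved under pics/ and viewed, at most 10 in all, crops included, and the job is handed in when it is done.

```bash
ls; mkdir -p pics; python3 - <<'E'
from station import manip,cams,job
import cv2
s=manip.sense(); print(s)
for n in ("top","scene"):
    im=cams.capture(n); cv2.imwrite(f"pics/{n}0.png",im[:,:,::-1])
    c=cams.calibration(n); print(n,c)
c=cams.calibration("wrist"); print(c)
E
```

```text
pics
{'clock': 0.0, 'joints': array([-1.46111469e+00,  3.59515888e-01,  1.51143568e+00,  3.32990776e-07,
        1.27248171e+00, -1.15080418e-01]), 'joint_vel': array([-0.00031524, -0.00127996, -0.00124796, -0.00071492,  0.00017434,
        0.00018291]), 'joint_efforts': array([-1.88565318e-03, -5.15379453e+01, -2.70731020e+01,  6.75302627e-02,
        3.49647843e-02, -1.61694620e-04]), 'eef_pos': array([ 0.13364538, -0.58415024,  0.18550193]), 'eef_rot': array([-9.20309609e-04,  9.93691480e-01,  1.12144527e-01,  2.64337912e-06]), 'force': array([-0.02527062, -0.28683851,  0.43353351]), 'torque': array([ 0.03581387, -0.00231426, -0.00712357]), 'grasp_force': 0.0, 'grip_width': 0.08780710057335536}
top {'vfov': 50.92820607101979, 'cx': 312.05230285980775, 'cy': 244.63440218655134, 'cam_to_world': array([[-0.02593072,  0.9810539 , -0.19199179,  0.37258488],
       [-0.99960388, -0.02754829, -0.0057602 , -0.05561229],
       [-0.01094011,  0.19176638,  0.98137963,  1.2544022 ],
       [ 0.        ,  0.        ,  0.        ,  1.        ]])}
scene {'vfov': 56.875304089325795, 'cx': 311.965557665923, 'cy': 242.7346685274066, 'cam_to_world': array([[ 0.81935827, -0.38837436,  0.42168399,  0.99865319],
       [ 0.5730947 ,  0.57369096, -0.58518471, -0.63036787],
       [-0.01464555,  0.72114079,  0.69263372,  0.78471182],
       [ 0.        ,  0.        ,  0.        ,  1.        ]])}
{'vfov': 62.1944279944628, 'cx': 323.33540497145384, 'cy': 235.5981173160807, 'cam_to_world': array([[ 2.22155804e-01,  9.40179578e-01,  2.58281163e-01,
         2.04525996e-01],
       [-9.75011030e-01,  2.14365756e-01,  5.83164988e-02,
        -5.68393664e-01],
       [-5.38655561e-04, -2.64782331e-01,  9.64308056e-01,
         3.84964066e-01],
       [ 0.00000000e+00,  0.00000000e+00,  0.00000000e+00,
         1.00000000e+00]])}
```

View pics/top0.png

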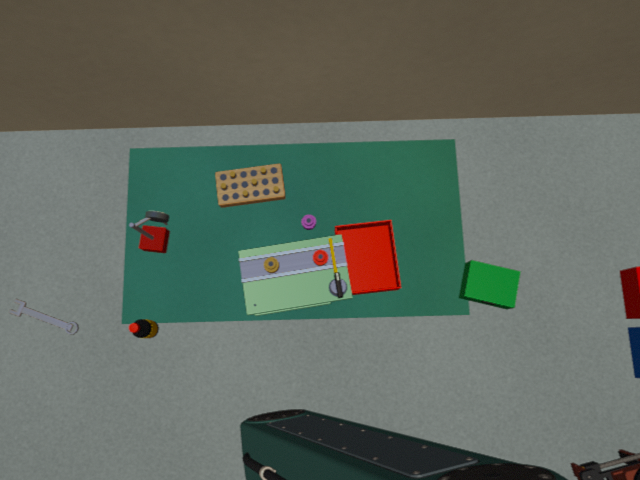

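View pics/scene0.png

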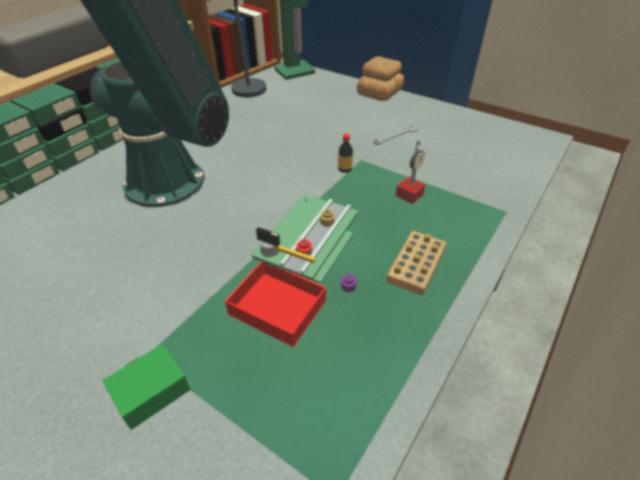

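The top picture shows the stand at about (240–350, 235–315), with the red part at (320,258), the plain one at (272,265) and the knob at (338,286). The reject box is at its right and the purple look-alike at (309,222). I'll enlarge it.

```bash
python3 - <<'E'
import cv2
im=cv2.imread("pics/top0.png")[225:325,230:360]
cv2.imwrite("pics/top0c.png",cv2.resize(im,None,fx=6,fy=6,interpolation=cv2.INTER_CUBIC))
E
```

```text
(no output)
```

View pics/top0c.png

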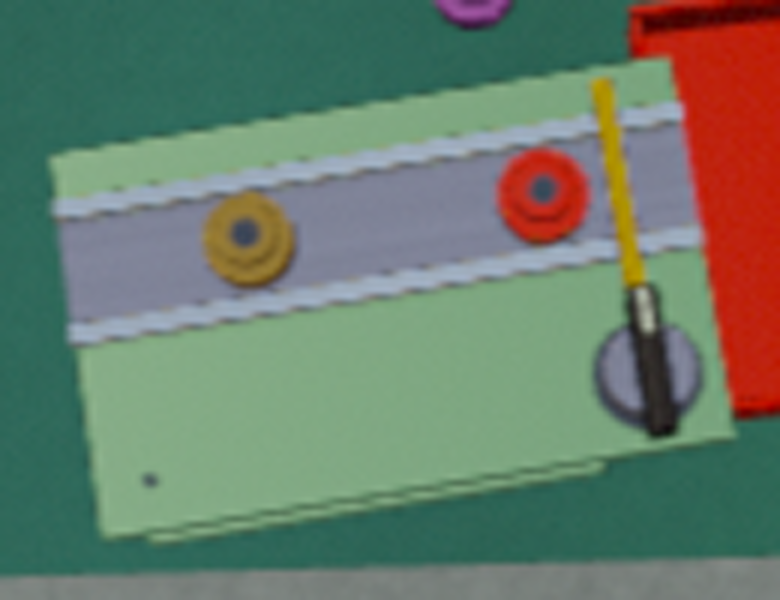

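```bash
cat > h.py <<'E'
import numpy as np
from station import manip,cams
from scipy.spatial.transform import Rotation as R
def ray(name,u,v,z,c=None):
    c=c or cams.calibration(name); f=240/np.tan(np.radians(c["vfov"]/2)); T=c["cam_to_world"]
    d=T[:3,:3]@[(u-c["cx"])/f,-(v-c["cy"])/f,-1]; o=T[:3,3]
    return (o+d*(z-o[2])/d[2])[:3]
def fit(S,W):  # stand xy -> world xy rigid
    S=np.array(S);W=np.array(W);s=S.mean(0);w=W.mean(0)
    H=(S-s).T@(W-w);a=np.arctan2(H[0,1]-H[1,0],H[0,0]+H[1,1])
    r=np.array([[np.cos(a),-np.sin(a)],[np.sin(a),np.cos(a)]]);return r,w-r@s,a
E
python3 - <<'E'
from h import *
k=lambda u,v,z:ray("top",230+u/6-.4,225+v/6-.4,z)[:2]
S=np.array([[50,150],[50,-100],[-105,-100],[-105,150]])/1e3
W=[k(50,157,.075),k(670,58,.075),k(735,437,.075),k(103,537,.075)]
r,t,a=fit(S,W);print("t",t,"yaw",a,"res mm",(np.array(W)-(S@r.T+t))*1e3)
inv=lambda p:(np.array(p)-t)@r*1e3
print("next",k(246,233,.107),inv(k(246,233,.107)))
print("rej",k(543,190,.107),inv(k(543,190,.107)))
print("knob ends",inv(k(640,290,.133)),inv(k(661,432,.133)))
print("tip",inv(k(601,80,.1)))
print("knob hub",inv(k(650,372,.101)),"knob world",r@[-.075,-.07]+t, "lip",r@[0,-.1]+t)
E
```

```text
t [ 0.56510281 -0.02679374] yaw 0.13212066545217316 res mm [[-1.51551489 -0.23700026]
 [-1.2192422   0.11397877]
 [ 0.94161804  0.85346095]
 [ 1.79313905 -0.73043946]]
next [0.55559914 0.04779061] [ 0.40464764 75.18631591]
rej [ 0.56917665 -0.06674422] [ -1.22461187 -40.13897338]
knob ends [-48.78075673 -68.99409446] [-102.25836338  -67.84501818]
tip [ 39.29116582 -69.66352138]
knob hub [-76.3745952  -69.38409102] knob world [ 0.49997802 -0.10606392] lip [ 0.57827648 -0.12592222]
```

```bash
cat > g.py <<'E'
import sys; from h import *
a,t=0.1321,np.array([.5651,-.0268])
def st(): 
    s=manip.sense(); q=s["eef_rot"]; M=R.from_quat([q[1],q[2],q[3],q[0]]).as_matrix(); r=R.from_euler("z",a).as_matrix()
    p=r.T@(s["eef_pos"]-[*t,.075]); return s,M,r,p,np.arctan2(M[1,0],M[0,0])-a
if __name__=="__main__":
    s,M,r,p,yaw=st()
    print("t%.2f stand xyz mm"%s["clock"],(p*1e3).round(1),"yaw %.3f"%yaw,"F(stand)",(r.T@s["force"]).round(1),"Tz %.2f"%s["torque"][2],"w%.1f g%.1f j6 %.2f"%(s["grip_width"]*1e3,s["grasp_force"],s["joints"][5]))
    if len(sys.argv)>3:
        g=np.array(sys.argv[1:4],float)/1e3; y=float(sys.argv[4]) if len(sys.argv)>4 else 0
        print("txyz",(M.T@r@(g-p)/.25).round(3),"az %.3f"%((yaw-y)/.5), "tilt",(M[:,2]).round(3))
E
python3 -m inch '[[1,0.7,-0.6,0,0,0,0.186],[1,0.7,-0.6,0,0,0,0.186],[1,0.7,-0.6,0,0,0,0.186],[1,0.7,-0.6,0,0,0,0.186],[1,0.7,-0.6,0,0,0,0.186]]'; python3 g.py -75 -70 85 0
```

```text
clock: 0.52
eef_pos: [0.2582, -0.4155, 0.186]
eef_rot: [-0.0, 0.998, 0.065, -0.0]
force: [0.7, 0.0, -0.2]
grip_width: 0.0878
grasp_force: 0.0
t0.52 stand xyz mm [-355.4 -344.9  111. ] yaw -0.001 F(stand) [ 0.7 -0.1 -0.2] Tz -0.04 w87.8 g0.0 j6 0.28
txyz [ 1.12  -1.101  0.105] az -0.002 tilt [-0.     0.001 -1.   ]
```

```bash
python3 -m inch '[[1,1,-0.98,0,0,0,0],[1,1,-0.98,0,0,0,0],[1,1,-0.98,0,0,0,0],[1,1,-0.98,0,0,0,0],[1,1,-0.98,0,0,0,0]]' >/dev/null; python3 g.py -75 -70 85 0;  python3 -m inch '[[1,0.53,-0.52,0.05,0,0,0],[1,0.53,-0.52,0.05,0,0,0],[1,0.53,-0.52,0.05,0,0,0],[1,0.53,-0.52,0.05,0,0,0],[1,0.53,-0.52,0.05,0,0,0]]'>/dev/null; python3 g.py -75 -70 85 0
```

```text
t0.93 stand xyz mm [-206.5 -199.1  111.3] yaw -0.001 F(stand) [ 0.9 -1.9  0.4] Tz -0.04 w87.7 g0.0 j6 0.71
txyz [ 0.526 -0.517  0.105] az -0.001 tilt [-0.  0. -1.]
t1.35 stand xyz mm [-72.3 -67.5  98.4] yaw 0.002 F(stand) [-0.8 -0.1  1.3] Tz -0.02 w87.7 g0.0 j6 1.10
txyz [-0.011  0.01   0.054] az 0.004 tilt [ 0.001  0.002 -1.   ]
```

```bash
python3 - <<'E'
from g import *; import cv2
c=cams.calibration("wrist"); s=st(); im=cams.capture("wrist"); cv2.imwrite("pics/w1.png",im[:,:,::-1])
f=240/np.tan(np.radians(c["vfov"]/2)); T=c["cam_to_world"]; r=s[2]
def px(p):
    w=r@(np.array(p)/1e3)+[*t,.075]; q=T[:3,:3].T@(w-T[:3,3]); return (c["cx"]+f*q[0]/-q[2],c["cy"]-f*q[1]/-q[2])
for n,p in dict(bar1=(-47,-70,58),bar2=(-103,-70,58),lipL=(21,-100,0),tip=(40,-70,25),rej=(0,-40,32),nxt=(0,75,32),c1=(50,-100,0),c2=(-105,-100,0)).items(): print(n,np.round(px(p)))
import pickle;pickle.dump((c,s[3],s[4]),open("w1.pkl","wb"))
E
```

```text
bar1 [327. 207.]
bar2 [327. 291.]
lipL [369.  96.]
tip [327.  62.]
rej [281. 127.]
nxt [102. 127.]
c1 [371.  52.]
c2 [364. 264.]
```

View pics/w1.png

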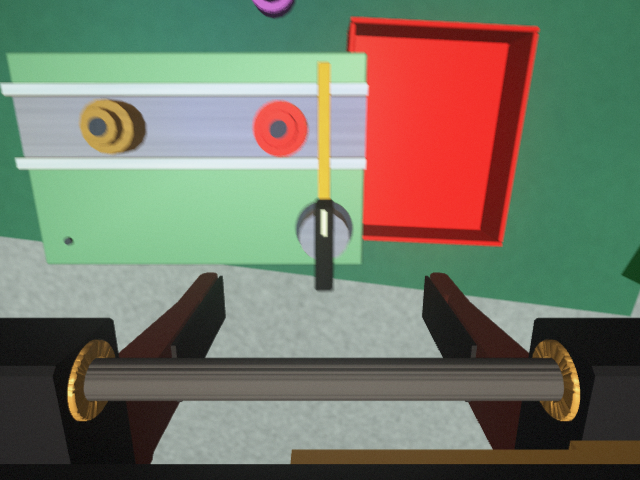

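The wrist view agrees with the estimate to about 3 px. The bar is at (316–332, 200–290), the gate arm is shut at (324, 62) and the red part is at (279,128). Next I descend on the knob.

```bash
python3 g.py -75 -69 33 0; python3 -m inch '[[1,0,0.006,0.13,0,0,0],[1,0,0.006,0.26,0,0,0],[1,0,0.006,0.26,0,0,0],[1,0,0.006,0.26,0,0,0],[1,0,0.006,0.26,0,0,0]]' >/dev/null; python3 g.py -75 -69 33 0
```

```text
t1.40 stand xyz mm [-71.1 -66.6  98.3] yaw 0.003 F(stand) [ 1.4  0.9 -1. ] Tz -0.03 w87.9 g0.0 j6 1.10
txyz [-0.016  0.01   0.261] az 0.006 tilt [ 0.001  0.003 -1.   ]
t1.82 stand xyz mm [-74.6 -73.   34.8] yaw -0.001 F(stand) [ 0.5 -1.5 -0.3] Tz 0.04 w87.6 g0.0 j6 1.09
txyz [-0.002 -0.016  0.007] az -0.002 tilt [ 0. -0. -1.]
```

```bash
python3 -m inch '[[1,0,-0.012,0.006,0,0,0],[1,0,-0.012,0.006,0,0,0],[1,0,-0.012,0.006,0,0,0]]' >/dev/null; python3 g.py -75 -69 33 0; python3 -m inch '[[-1,0,0,0,0,0,0],[-1,0,0,0,0,0,0],[-1,0,0,0,0,0,0],[-1,0,0,0,0,0,0],[-1,0,0,0,0,0,0]]' >/dev/null; python3 g.py; python3 -m inch '[[-1,0,0,0,0,0,0],[-1,0,0,0,0,0,0],[-1,0,0,0,0,0,0]]'; python3 g.py -75 -69 33 0
```

```text
t2.07 stand xyz mm [-74.1 -69.9  33.6] yaw -0.000 F(stand) [ 0.4 -0.3  0.1] Tz 0.04 w88.0 g0.0 j6 1.10
txyz [-0.004 -0.004  0.002] az -0.001 tilt [ 0.002 -0.001 -1.   ]
t2.48 stand xyz mm [-74.8 -69.5  32.4] yaw -0.000 F(stand) [-0.8  0.3 -0.9] Tz -0.02 w58.0 g0.0 j6 1.10
clock: 2.73
eef_pos: [0.5001, -0.1055, 0.1073]
eef_rot: [-0.0, 0.998, 0.066, -0.0]
force: [-0.4, 0.1, -0.3]
grip_width: 0.0377
grasp_force: 0.0
t2.73 stand xyz mm [-74.8 -69.5  32.3] yaw -0.000 F(stand) [-0.4  0.2 -0.3] Tz -0.02 w37.7 g0.0 j6 1.10
txyz [-0.001 -0.002 -0.003] az -0.001 tilt [-0.  0. -1.]
```

```bash
python3 -m inch '[[-1,0,0,0,0,0,0],[-1,0,0,0,0,0,0],[-1,0,0,0,0,0,0],[-1,0,0,0,0,0,0],[-1,0,0,0,0,0,0]]' >/dev/null; python3 g.py; python3 -m inch '[[-1,0,0,0,0,0,0],[-1,0,0,0,0,0,0]]'>/dev/null; python3 g.py; python3 -m inch '[[-1,0,0,0,0,0,0.15],[-1,0,0,0,0,0,0.3],[-1,0,0,0,0,0,0.45],[-1,0,0,0,0,0,0.6]]' >/dev/null; python3 g.py
```

```text
t3.15 stand xyz mm [-74.8 -69.5  32.4] yaw -0.000 F(stand) [ 0.1 -0.5 -0.7] Tz 0.01 w4.8 g0.0 j6 1.10
t3.32 stand xyz mm [-74.8 -69.5  32.4] yaw -0.000 F(stand) [ 0.  -0.1 -0. ] Tz 0.01 w0.4 g0.0 j6 1.10
t3.65 stand xyz mm [-74.8 -69.5  32.4] yaw -0.304 F(stand) [ 1.1 -0.5 -0. ] Tz -0.01 w0.6 g0.0 j6 1.40
```

```bash
python3 - <<'E'
from g import *; import cv2
im=cams.capture("wrist"); cv2.imwrite("pics/w2.png",im[:,:,::-1])
im=cams.capture("scene"); cv2.imwrite("pics/s2.png",cv2.resize(im[170:350,200:400,::-1],None,fx=3,fy=3,interpolation=cv2.INTER_CUBIC))
E
python3 g.py
```

```text
t3.75 stand xyz mm [-74.8 -69.5  32.4] yaw -0.301 F(stand) [0.6 0.8 0.3] Tz 0.04 w0.9 g0.0 j6 1.40
```

View pics/w2.png

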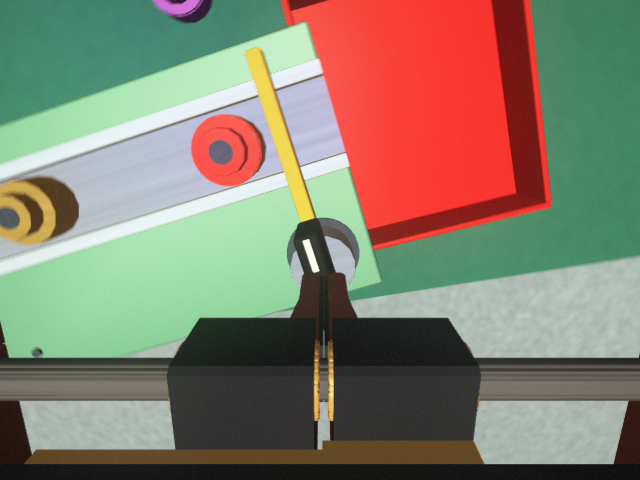

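View pics/s2.png

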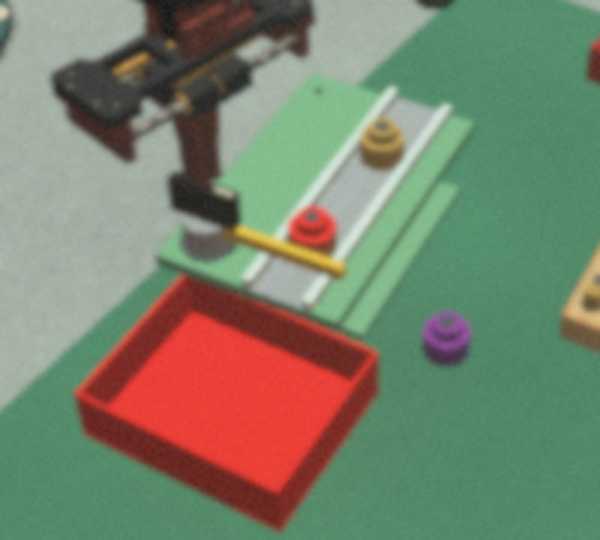

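```bash
cat > pj.py <<'E'
from g import *
def px(n,p,world=False):
    c=cams.calibration(n);f=240/np.tan(np.radians(c["vfov"]/2)); T=c["cam_to_world"]; r=R.from_euler("z",a).as_matrix()
    w=np.array(p) if world else r@(np.array(p)/1e3)+[*t,.075]; q=T[:3,:3].T@(w-T[:3,3]); return np.round([c["cx"]+f*q[0]/-q[2],c["cy"]-f*q[1]/-q[2]])
E
python3 - <<'E'
from pj import *
import cv2
s=manip.sense()
for n in("wrist","scene","top"):
    for k,p in dict(bar1=(-47,-70,58),bar2=(-103,-70,58),bar2b=(-103,-70,26),tip=(40,-70,25),rej=(0,-40,32),nxt=(0,75,32),c1=(50,-100,0),c2=(-105,-100,0),c4=(-105,150,0)).items():
        q=px(n,p); print(n,k,q, (q-[200,170])*3 if n=="scene" else "")
    q=px(n,s["eef_pos"],True); print(n,"TCP",q,(q-[200,170])*3)
E
```

```text
wrist bar1 [306. 232.] 
wrist bar2 [341. 338.] 
wrist bar2b [339. 309.] 
wrist tip [253.  46.] 
wrist rej [220. 148.] 
wrist nxt [ 11. 216.] 
wrist c1 [308.  17.] 
wrist c2 [384. 280.] 
wrist c4 [ 25. 384.] 
wrist TCP [323. 268.] [369. 294.]
scene bar1 [278. 235.] [234. 195.]
scene bar2 [256. 228.] [168. 174.]
scene bar2b [257. 238.] [171. 204.]
scene tip [314. 259.] [342. 267.]
scene rej [304. 242.] [312. 216.]
scene nxt [327. 212.] [381. 126.]
scene c1 [312. 278.] [336. 324.]
scene c2 [251. 255.] [153. 255.]
scene c4 [303. 194.] [309.  72.]
scene TCP [268. 240.] [204. 210.]
top bar1 [337. 272.] 
top bar2 [341. 297.] 
top bar2b [340. 298.] 
top tip [330. 238.] 
top rej [320. 256.] 
top nxt [271. 264.] 
top c1 [341. 234.] 
top c2 [352. 298.] 
top c4 [246. 315.] 
top TCP [338. 286.] [414. 348.]
```

The scene view shows the bar untouched, and the fingers closed behind or above it. The fingertip edges at (217,273) and (432,273) in the earlier wrist picture look nearer to the camera than the reported TCP. I'll measure their spacing.

```bash
python3 - <<'E'
import cv2,numpy as np
im=cv2.imread("pics/w1.png")
a=cv2.resize(im[255:335,180:250],None,fx=5,fy=5,interpolation=cv2.INTER_CUBIC);b=cv2.resize(im[255:335,400:470],None,fx=5,fy=5,interpolation=cv2.INTER_CUBIC)
cv2.imwrite("pics/w1c.png",np.hstack([a,b]))
E
```

```text
(no output)
```

View pics/w1c.png

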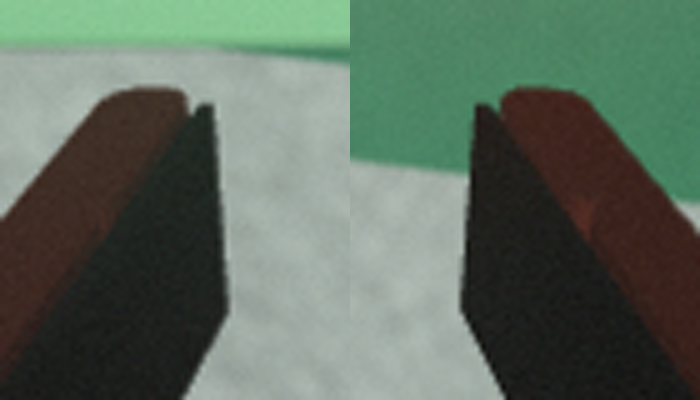

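```bash
python3 - <<'E'
import pickle; from g import *
c,p,yaw=pickle.load(open("w1.pkl","rb")); f=240/np.tan(np.radians(c["vfov"]/2)); T=c["cam_to_world"]; r=R.from_euler("z",a).as_matrix()
for u,v,d in((323.8,275.8,.1726),(323.8,317.2,.178),(323.8,296.5,.1753)):
    w=T[:3,:3]@np.array([(u-c["cx"])/f*d,-(v-c["cy"])/f*d,-d])+T[:3,3]
    print((r.T@(w-[*t,.075])-p)*1e3)
E
```

```text
[10.08955902 -0.40054127 37.5517445 ]
[-9.72562027 -0.42892015 37.3779258 ]
[ 0.31744752 -0.41456496 37.42774464]
```

The pad bottoms come out about 37 mm above the reported TCP, on its axis, so the fingers closed above the bar. I'll reopen, turn back and go that much lower, checking forces on the way.

```bash
python3 -m inch '[[1,0,0,0,0,0,-0.2],[1,0,0,0,0,0,-0.4],[1,0,0,0,0,0,-0.6],[1,0,0,0,0,0,-0.6],[1,0,0,0,0,0,-0.6]]' >/dev/null; python3 -m inch '[[1,0,0,0,0,0,0],[1,0,0,0,0,0,0],[1,0,0,0,0,0,0],[1,0,0,0,0,0,0],[1,0,0,0,0,0,0]]' >/dev/null; python3 g.py; python3 -m inch '[[1,0,0,0.05,0,0,0],[1,0,0,0.1,0,0,0],[1,0,0,0.12,0,0,0],[1,0,0,0.12,0,0,0]]' >/dev/null; python3 g.py
```

```text
t4.58 stand xyz mm [-74.8 -69.5  32.4] yaw -0.001 F(stand) [-0.2 -0.2 -0.5] Tz -0.00 w63.3 g0.0 j6 1.10
t4.92 stand xyz mm [-75.8 -69.    1.3] yaw -0.000 F(stand) [-0.9  0.6  0.1] Tz -0.03 w87.0 g0.0 j6 1.10
```

```bash
python3 -m inch '[[-1,0,0,0.016,0,0,0],[-1,0,0,0.016,0,0,0],[-1,0,0,0.016,0,0,0],[-1,0,0,0.016,0,0,0],[-1,0,0,0.016,0,0,0]]' >/dev/null; python3 g.py; python3 -m inch '[[-1,0,0,0,0,0,0],[-1,0,0,0,0,0,0],[-1,0,0,0,0,0,0],[-1,0,0,0,0,0,0],[-1,0,0,0,0,0,0]]' >/dev/null; python3 g.py;  python3 -m inch '[[-1,0,0,0,0,0,0],[-1,0,0,0,0,0,0],[-1,0,0,0,0,0,0],[-1,0,0,0,0,0,0]]' >/dev/null; python3 g.py
```

```text
t5.33 stand xyz mm [-74.5 -69.7  -1.2] yaw -0.000 F(stand) [-0.6  0.  -0.1] Tz -0.00 w57.9 g0.0 j6 1.10
t5.75 stand xyz mm [-74.8 -69.5  -1.6] yaw -0.000 F(stand) [-0.2  0.3  0.1] Tz 0.03 w24.7 g0.0 j6 1.10
t6.08 stand xyz mm [-74.9 -68.6  -1.7] yaw -0.000 F(stand) [0.9 4.6 2. ] Tz 0.06 w11.8 g30.0 j6 1.10
```

Gripped at 11.8 mm. Next I turn the knob open.

```bash
python3 -m inch '[[-1,0,0,0,0,0,0.2],[-1,0,0,0,0,0,0.4],[-1,0,0,0,0,0,0.6],[-1,0,0,0,0,0,0.8],[-1,0,0,0,0,0,1]]' >/dev/null; python3 g.py; python3 -m inch '[[-1,0,0,0,0,0,0.2],[-1,0,0,0,0,0,0.4],[-1,0,0,0,0,0,0.6],[-1,0,0,0,0,0,0.8],[-1,0,0,0,0,0,1]]' >/dev/null; python3 g.py; python3 -m inch '[[-1,0,0,0,0,0,0.2],[-1,0,0,0,0,0,0.4],[-1,0,0,0,0,0,0.6],[-1,0,0,0,0,0,0.8],[-1,0,0,0,0,0,0.8]]' >/dev/null; python3 g.py
```

```text
t6.50 stand xyz mm [-75.  -69.3  -1.7] yaw -0.505 F(stand) [-0.6  2.2  1.8] Tz 0.17 w11.8 g30.0 j6 1.60
t6.92 stand xyz mm [-75.5 -69.8  -1.7] yaw -1.005 F(stand) [-2.8 -0.5  2. ] Tz 0.00 w12.0 g30.0 j6 2.10
t7.33 stand xyz mm [-76.  -70.   -1.7] yaw -1.403 F(stand) [-4.8 -1.8  4. ] Tz 0.14 w11.8 g30.0 j6 2.50
```

```bash
python3 -m inch '[[-0.3,0,0,0,0,0,0],[-0.3,0,0,0,0,0,0],[-0.3,0,0,0,0,0,0],[-0.3,0,0,0,0,0,0],[-0.3,0,0,0,0,0,0]]' >/dev/null; python3 g.py; python3 -m inch '[[-0.3,0,0,-0.12,0,0,0],[-0.3,0,0,-0.24,0,0,0],[-0.3,0,0,-0.24,0,0,0]]' >/dev/null; python3 - <<'E'
from pj import *; import cv2
for p in((40,-70,25),(-75+115*np.cos(1.4),-70-115*np.sin(1.4),25)): print(px("scene",p))
im=cams.capture("scene"); cv2.imwrite("pics/s3.png",cv2.resize(im[170:350,200:400,::-1],None,fx=3,fy=3,interpolation=cv2.INTER_CUBIC))
E
python3 g.py 0 0 60 0
```

```text
t7.75 stand xyz mm [-74.5 -69.5  -1.6] yaw -1.400 F(stand) [ 0.2  0.9 -0.2] Tz -0.02 w30.6 g0.0 j6 2.49
[314. 259.]
[247. 279.]
t8.05 stand xyz mm [-72.2 -70.7  61.1] yaw -1.400 F(stand) [ 0.3  0.  -0.6] Tz -0.01 w30.9 g0.0 j6 2.50
txyz [-0.23  -0.333  0.005] az -2.799 tilt [ 0.006 -0.002 -1.   ]
```

View pics/s3.png

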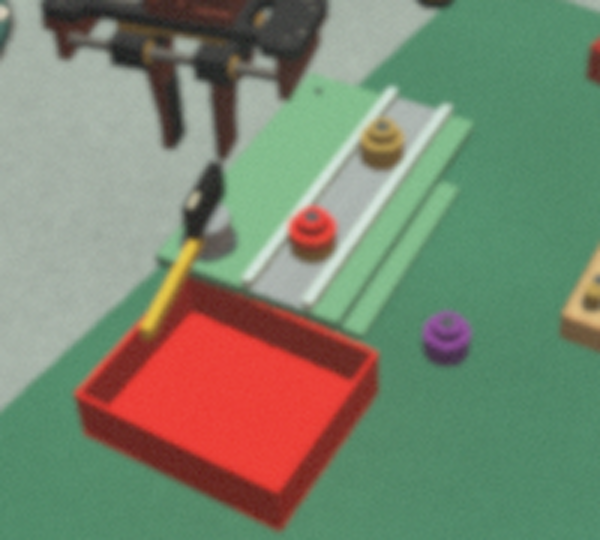

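Gate is open: the arm tip at crop (148,330), i.e. full picture (249,280), matches the expected (247,279). Both parts stand in the lane. Turning back and moving between the parts.

```bash
python3 -m inch '[[-1,0,0,0,0,0,-0.25],[-1,0,0,0,0,0,-0.5],[-1,0,0,0,0,0,-0.75],[-1,0,0,0,0,0,-1],[-1,0,0,0,0,0,-1]]' >/dev/null; python3 -m inch '[[-1,0,0,0,0,0,-0.25],[-1,0,0,0,0,0,-0.5],[-1,0,0,0,0,0,-0.75],[-1,0,0,0,0,0,-1],[-1,0,0,0,0,0,-1]]' >/dev/null;  python3 -m inch '[[-1,0,0,0,0,0,-0.25],[-1,0,0,0,0,0,-0.5],[-1,0,0,0,0,0,-0.8],[-1,0,0,0,0,0,-0.8],[-1,0,0,0,0,0,-0.8]]' >/dev/null; python3 g.py 0 16 60 0
```

```text
t9.30 stand xyz mm [-75.1 -69.3  57.9] yaw -0.006 F(stand) [0.1 0.  0.1] Tz -0.03 w0.5 g0.0 j6 1.10
txyz [ 0.299 -0.343 -0.009] az -0.011 tilt [-0.001  0.    -1.   ]
```

```bash
python3 -m inch '[[-1,0.3,-0.344,0,0,0,-0.01],[-1,0.3,-0.344,0,0,0,-0.01],[-1,0.3,-0.344,0,0,0,-0.01],[-1,0.3,-0.344,0,0,0,-0.01],[-1,0.3,-0.344,0,0,0,-0.01]]' >/dev/null; python3 g.py 0 16 -10 0; python3 -m inch '[[-1,0,0,0.1,0,0,0],[-1,0,0,0.2,0,0,0],[-1,0,0,0.25,0,0,0],[-1,0,0,0.27,0,0,0],[-1,0,0,0.27,0,0,0]]' >/dev/null; python3 g.py 0 16 -27 0
```

```text
t9.72 stand xyz mm [ 0.8 17.6 57.9] yaw 0.003 F(stand) [-0.9 -0.5  0.2] Tz 0.01 w-0.1 g0.0 j6 1.30
txyz [-0.003  0.007  0.271] az 0.005 tilt [-0.  0. -1.]
t10.13 stand xyz mm [ -1.8  16.  -10.5] yaw 0.002 F(stand) [ 0.4  0.6 -0.2] Tz 0.03 w0.3 g0.0 j6 1.29
txyz [ 0.008 -0.     0.066] az 0.003 tilt [-0.004  0.    -1.   ]
```

```bash
python3 -m inch '[[-1,0,0,0.03,0,0,0],[-1,0,0,0.06,0,0,0],[-1,0,0,0.06,0,0,0],[-1,0,0,0.06,0,0,0]]' >/dev/null; python3 g.py; python3 -m inch '[[-1,0,0.03,0,0,0,0],[-1,0,0.06,0,0,0,0],[-1,0,0.09,0,0,0,0],[-1,0,0.12,0,0,0,0],[-1,0,0.12,0,0,0,0]]' >/dev/null; python3 g.py; python3 - <<'E'
from pj import *; import cv2
im=cams.capture("wrist"); cv2.imwrite("pics/w4.png",im[:,:,::-1])
rgb=im.astype(int); m=(rgb[...,0]>150)&(rgb[...,1]<60)&(rgb[...,2]<60)
n,l,stt,ce=cv2.connectedComponentsWithStats(m.astype(np.uint8))
for i in range(1,n):
    if stt[i,4]>200: print(stt[i],ce[i])
print(px("wrist",(0,-40,22)))
E
```

```text
t10.47 stand xyz mm [  0.1  16.4 -24.1] yaw 0.004 F(stand) [-0.2 -1.4 -0. ] Tz 0.01 w0.5 g0.0 j6 1.29
t10.88 stand xyz mm [  0.9 -15.4 -23.9] yaw 0.003 F(stand) [-1.  -0.1  0.4] Tz -0.02 w0.3 g0.0 j6 1.24
[ 464  119  176   63 1093] [554.67246112 131.30009149]
[  490   130   150   228 22493] [582.39581203 245.1850798 ]
[350 288  72  30 202] [383.66831683 303.01485149]
[482 410 108   9 512] [531.14453125 413.6484375 ]
[383. 307.]
```

View pics/w4.png

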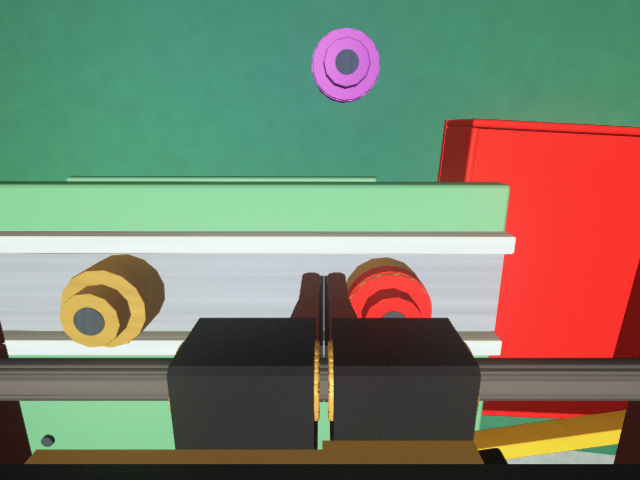

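The fingers stand in the lane at (325,290), touching the upright red part at (385,300); the plain part waits at (105,305). Now I push it over the lip.

```bash
python3 -m inch '[[-1,0,0.03,0,0,0,0],[-1,0,0.07,0,0,0,0],[-1,0,0.11,0,0,0,0],[-1,0,0.15,0,0,0,0],[-1,0,0.19,0,0,0,0]]' >/dev/null; python3 g.py; python3 -m inch '[[-1,0,0.04,0,0,0,0],[-1,0,0.09,0,0,0,0],[-1,0,0.14,0,0,0,0],[-1,0,0.16,0,0,0,0],[-1,0,0.16,0,0,0,0]]' >/dev/null; python3 g.py 0 -15 25 0; python3 -m inch '[[-1,0,-0.04,-0.04,0,0,0],[-1,0,-0.08,-0.12,0,0,0],[-1,0,-0.08,-0.25,0,0,0],[-1,0,-0.08,-0.25,0,0,0]]' >/dev/null; python3 - <<'E'
from pj import *; import cv2
im=cams.capture("scene"); cv2.imwrite("pics/s5.png",im[:,:,::-1])
d=cams.capture("top"); cv2.imwrite("pics/t5.png",d[:,:,::-1])
w=cams.capture("wrist"); cv2.imwrite("pics/w5.png",w[:,:,::-1])
A=cv2.resize(im[190:350,210:340,::-1],None,fx=3,fy=3,interpolation=cv2.INTER_CUBIC); B=cv2.resize(w[:,:,::-1],(400,300)); 
o=np.zeros((480,800,3),np.uint8); o[:A.shape[0],:390]=A; o[:300,395:795]=B; 
o[300:480,395:800]=cv2.resize(d[230:310,230:410,::-1],(405,180),interpolation=cv2.INTER_CUBIC); cv2.imwrite("pics/m5.png",o)
E
python3 g.py -75 -69 60 -1.4
```

```text
t11.35 stand xyz mm [  0.6 -62.1 -24.1] yaw 0.005 F(stand) [0.1 2.3 2. ] Tz -0.01 w0.2 g1.3 j6 1.16
t11.77 stand xyz mm [   1.  -103.2  -24.2] yaw 0.003 F(stand) [0.7 1.  0.6] Tz 0.01 w0.3 g0.0 j6 1.10
txyz [-0.003 -0.353 -0.197] az 0.006 tilt [ 0.001 -0.001 -1.   ]
t12.25 stand xyz mm [  0.8 -80.1  39.1] yaw 0.006 F(stand) [-0.6 -0.4  0.1] Tz 0.05 w0.4 g0.0 j6 1.13
txyz [-0.303 -0.046 -0.084] az 2.811 tilt [ 0.001 -0.    -1.   ]
```

View pics/m5.png

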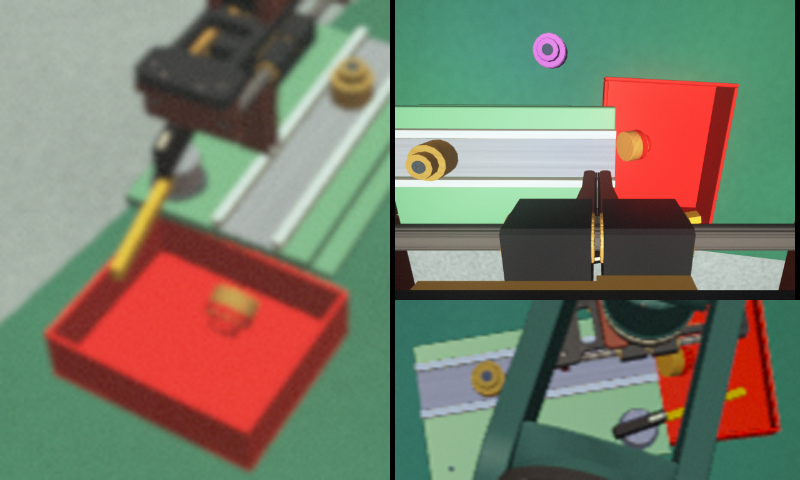

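The red part lies in the reject box (crop left (232,305)), the gate is still open and the plain part waits untouched. Back to the knob.

```bash
python3 -m inch '[[-0.2,-0.1,-0.02,-0.08,0,0,0.25],[-0.2,-0.2,-0.04,-0.08,0,0,0.5],[-0.2,-0.3,-0.045,-0.08,0,0,0.75],[-0.2,-0.3,-0.045,-0.08,0,0,1],[-0.2,-0.3,-0.045,-0.08,0,0,1]]' >/dev/null; python3 -m inch '[[-0.2,0,0,0,0,0,0.25],[-0.2,0,0,0,0,0,0.5],[-0.2,0,0,0,0,0,0.75],[-0.2,0,0,0,0,0,1],[-0.2,0,0,0,0,0,1]]' >/dev/null;  python3 -m inch '[[-0.2,0,0,0,0,0,0.25],[-0.2,0,0,0,0,0,0.5],[-0.2,0,0,0,0,0,0.8],[-0.2,0,0,0,0,0,0.8],[-0.2,0,0,0,0,0,0.8]]' >/dev/null; python3 g.py -75 -69.5 -1.5 -1.4
```

```text
t13.50 stand xyz mm [-74.2 -70.   58. ] yaw -1.389 F(stand) [-0.2 -0.6  0.3] Tz 0.02 w35.1 g0.0 j6 2.48
txyz [-0.002  0.003  0.238] az 0.022 tilt [-0.001  0.    -1.   ]
```

```bash
python3 -m inch '[[-0.2,0,0.002,0.08,0,0,0.02],[-0.2,0,0.002,0.16,0,0,0.02],[-0.2,0,0.002,0.22,0,0,0.02],[-0.2,0,0.002,0.238,0,0,0.02],[-0.2,0,0.002,0.238,0,0,0.02]]' >/dev/null; python3 g.py; python3 -m inch '[[-1,0,0,0,0,0,0],[-1,0,0,0,0,0,0],[-1,0,0,0,0,0,0],[-1,0,0,0,0,0,0],[-1,0,0,0,0,0,0]]' >/dev/null; python3 g.py;  python3 -m inch '[[-1,0,0,0,0,0,0],[-1,0,0,0,0,0,0]]' >/dev/null; python3 g.py
```

```text
t13.92 stand xyz mm [-75.8 -69.6  -2.4] yaw -1.401 F(stand) [0.1 0.6 0.1] Tz 0.05 w34.9 g0.0 j6 2.50
t14.33 stand xyz mm [-75.8 -70.8  -0.4] yaw -1.404 F(stand) [-4.8 -2.2  4.7] Tz 0.13 w11.8 g30.0 j6 2.50
t14.50 stand xyz mm [-75.8 -70.8  -0.4] yaw -1.404 F(stand) [-5.1 -2.   4.1] Tz 0.21 w12.0 g30.0 j6 2.50
```

Gripped. Now turning it shut.

```bash
python3 -m inch '[[-1,0,0,0,0,0,-0.2],[-1,0,0,0,0,0,-0.4],[-1,0,0,0,0,0,-0.6],[-1,0,0,0,0,0,-0.8],[-1,0,0,0,0,0,-1]]' >/dev/null; python3 g.py; python3 -m inch '[[-1,0,0,0,0,0,-0.2],[-1,0,0,0,0,0,-0.4],[-1,0,0,0,0,0,-0.6],[-1,0,0,0,0,0,-0.8],[-1,0,0,0,0,0,-1]]' >/dev/null; python3 g.py; python3 -m inch '[[-1,0,0,0,0,0,-0.2],[-1,0,0,0,0,0,-0.4],[-1,0,0,0,0,0,-0.6],[-1,0,0,0,0,0,-0.82],[-1,0,0,0,0,0,-0.82]]' >/dev/null; python3 g.py
```

```text
t14.92 stand xyz mm [-74.9 -70.4  -0.3] yaw -0.900 F(stand) [-1.3  0.7  2. ] Tz -0.14 w11.7 g30.0 j6 1.99
t15.33 stand xyz mm [-74.2 -69.5  -0.4] yaw -0.400 F(stand) [1.5 3.3 1.6] Tz 0.00 w11.5 g30.0 j6 1.49
t15.75 stand xyz mm [-74.  -68.6  -0.3] yaw 0.010 F(stand) [2.6 7.1 3.3] Tz -0.33 w11.8 g30.1 j6 1.08
```

```bash
python3 -m inch '[[-0.2,0,0,0,0,0,0],[-0.2,0,0,0,0,0,0],[-0.2,0,0,0,0,0,0],[-0.2,0,0,0,0,0,0],[-0.2,0,0,0,0,0,0]]' >/dev/null; python3 g.py; python3 -m inch '[[-1,0,0,-0.12,0,0,0],[-1,0,0,-0.24,0,0,0],[-1,0,0,-0.24,0,0,0],[-1,0,0,-0.24,0,0,0]]' >/dev/null; python3 - <<'E'
from pj import *; import cv2
im=cams.capture("scene"); cv2.imwrite("pics/s6.png",im[:,:,::-1]); h=cv2.cvtColor(im,cv2.COLOR_RGB2HSV)
m=cv2.inRange(h,(20,170,120),(32,255,255)); m[:,:270]*=1
o=cv2.imread("pics/scene0.png"); m0=cv2.inRange(cv2.cvtColor(o,cv2.COLOR_BGR2HSV),(20,170,120),(32,255,255))
for k in(m0,m):
    k=k[235:290,240:330]; v,u=np.nonzero(k); print(len(u),u.min()+240,u.max()+240,v[u==u.max()].mean()+235,v[u==u.min()].mean()+235)
    print(np.abs(0))
dif=np.abs(im[235:275,285:325].astype(int)-o[235:275,285:325,::-1]).sum(2); print("diff",dif.mean())
E
python3 g.py 0 106 25 0
```

```text
t16.17 stand xyz mm [-74.8 -70.5  -1. ] yaw 0.005 F(stand) [ 0.8 -0.6 -0.1] Tz 0.03 w35.2 g0.0 j6 1.09
67 279 312 259.0 247.0
0
39 279 312 259.0 247.5
0
diff 44.891875
t16.55 stand xyz mm [-74.6 -70.5  59.1] yaw 0.005 F(stand) [-0.7  0.9 -0.1] Tz -0.02 w8.3 g0.0 j6 1.09
txyz [ 0.302 -0.705  0.136] az 0.009 tilt [ 0.001 -0.    -1.   ]
```

The gate arm runs from (279,247) to (312,259), the same as at the start, so it is shut. Next I go behind the plain part.

```bash
python3 -m inch '[[-1,0.3,-0.754,0,0,0,0.01],[-1,0.3,-0.754,0,0,0,0.01],[-1,0.3,-0.754,0,0,0,0.01],[-1,0.3,-0.754,0,0,0,0.01],[-1,0.3,-0.754,0,0,0,0.01]]' >/dev/null; python3 -m inch '[[-1,0,0,0,0,0,0],[-1,0,0,0,0,0,0],[-1,0,0,0,0,0,0]]' >/dev/null; python3 g.py 0 118 -24 0
```

```text
t17.22 stand xyz mm [ -2.1 118.3  57.5] yaw 0.001 F(stand) [-0.4 -0.1  0.3] Tz -0.01 w0.4 g0.0 j6 1.48
txyz [0.009 0.001 0.326] az 0.001 tilt [-0.003 -0.001 -1.   ]
```

```bash
python3 -m inch '[[-1,0.008,0,0.1,0,0,0],[-1,0.008,0,0.2,0,0,0],[-1,0.008,0,0.29,0,0,0],[-1,0.008,0,0.326,0,0,0],[-1,0.008,0,0.326,0,0,0]]' >/dev/null; python3 g.py; python3 -m inch '[[-1,0,0.02,0,0,0,0],[-1,0,0.05,0,0,0,0],[-1,0,0.08,0,0,0,0],[-1,0,0.11,0,0,0,0],[-1,0,0.14,0,0,0,0]]' >/dev/null; python3 g.py; python3 -m inch '[[-1,0,0.03,0,0,0,0],[-1,0,0.06,0,0,0,0],[-1,0,0.09,0,0,0,0],[-1,0,0.12,0,0,0,0],[-1,0,0.14,0,0,0,0]]' >/dev/null; python3 g.py;
```

```text
t17.63 stand xyz mm [ -1.7 117.3 -25. ] yaw -0.002 F(stand) [-0.7 -0.2 -0. ] Tz -0.04 w0.4 g0.0 j6 1.48
t18.05 stand xyz mm [  2.   82.8 -21.6] yaw -0.001 F(stand) [0.1 2.5 2.8] Tz 0.02 w0.6 g1.7 j6 1.41
t18.47 stand xyz mm [  1.3  47.7 -22.5] yaw -0.001 F(stand) [-1.2  4.1  3.4] Tz -0.02 w0.1 g1.7 j6 1.35
```

```bash
python3 -m inch '[[-1,0,0.03,0,0,0,0],[-1,0,0.06,0,0,0,0],[-1,0,0.09,0,0,0,0],[-1,0,0.12,0,0,0,0],[-1,0,0.12,0,0,0,0]]' >/dev/null; python3 g.py; cat > seg.py <<'E'
from pj import *; import cv2,sys
c=cams.calibration("wrist"); im=cams.capture("wrist"); cv2.imwrite("pics/%s.png"%sys.argv[1],im[:,:,::-1]); h=cv2.cvtColor(im,cv2.COLOR_RGB2HSV)
m=cv2.inRange(h,(14,110,60),(32,255,255)); n,l,s,ce=cv2.connectedComponentsWithStats(m)
for i in range(1,n):
    if s[i,4]>80: print(s[i],ce[i].round())
for y in (-66,-74): print("gate",y,px("wrist",(10,y,25)))
E
python3 seg.py w7
```

```text
t18.88 stand xyz mm [  1.3  16.7 -22.8] yaw -0.001 F(stand) [-0.5 -1.1  0.2] Tz -0.04 w0.5 g0.0 j6 1.30
[ 500  214   51  145 4558] [525. 285.]
[567 250  22  36 498] [578. 267.]
[ 347  257   83   62 3880] [386. 290.]
[313 340   7  82 449] [316. 380.]
[328 340   6  82 455] [330. 381.]
[493 400  31  28 488] [507. 409.]
[  24  440  460   24 7871] [282. 454.]
gate -66 [526. 287.]
gate -74 [546. 287.]
```

```bash
cat > gap.py <<'E'
import cv2,sys,numpy as np
im=cv2.imread("pics/%s.png"%sys.argv[1]); h=cv2.cvtColor(im,cv2.COLOR_BGR2HSV)
m=cv2.inRange(h,(14,110,60),(32,255,255))
for r in range(250,325,8):
    c=np.nonzero(m[r,340:640])[0]+340; b=np.nonzero(np.diff(c)>2)[0]
    print(r,[(int(x[0]),int(x[-1])) for x in np.split(c,b+1) if len(x)])
E
python3 gap.py w7; python3 - <<'E'
from pj import *
for y in(16.7-12-36,16.7-10-36):
  for z in (0,11,22): print(y,z,px("wrist",(0,y,z)))
for z in (13,25): print("gate",z,px("wrist",(0,-66,z)),px("wrist",(0,-74,z)))
E
```

```text
250 [(514, 546), (587, 587)]
258 [(372, 390), (513, 545), (572, 588)]
266 [(357, 406), (512, 544), (571, 588)]
274 [(350, 413), (511, 542), (569, 584)]
282 [(347, 418), (510, 541), (568, 576)]
290 [(347, 424), (509, 540)]
298 [(349, 427), (508, 539)]
306 [(352, 429), (507, 537)]
314 [(356, 381), (404, 428), (506, 536)]
322 [(505, 535)]
-31.3 0 [425. 287.]
-31.3 11 [431. 296.]
-31.3 22 [438. 307.]
-29.3 0 [421. 287.]
-29.3 11 [426. 296.]
-29.3 22 [433. 307.]
gate 13 [510. 298.] [528. 298.]
gate 25 [523. 310.] [542. 310.]
```

```bash
python3 -m inch '[[-1,0,0.03,0,0,0,0],[-1,0,0.06,0,0,0,0],[-1,0,0.09,0,0,0,0],[-1,0,0.115,0,0,0,0],[-1,0,0.13,0,0,0,0]]' >/dev/null; python3 -m inch '[[-1,0,0,0,0,0,0],[-1,0,0,0,0,0,0],[-1,0,0,0,0,0,0]]' >/dev/null; python3 g.py; python3 seg.py w8 >/dev/null; python3 gap.py w8; python3 - <<'E'
from pj import *
for y in(-66,-63,-60):
  for z in (13,22): print(y,z,px("wrist",(0,y,z)))
E
```

```text
t19.60 stand xyz mm [  1.3 -14.  -22.6] yaw -0.000 F(stand) [ 0.4  0.6 -0.9] Tz -0.01 w0.5 g0.0 j6 1.25
250 [(442, 469), (516, 532)]
258 [(373, 395), (442, 468), (506, 534)]
266 [(359, 409), (441, 467), (505, 534)]
274 [(352, 417), (440, 467), (504, 531)]
282 [(349, 422), (440, 466), (503, 523)]
290 [(347, 427), (439, 465)]
298 [(349, 430), (439, 464)]
306 [(352, 432), (438, 463)]
314 [(355, 383), (408, 431), (437, 463)]
322 [(450, 462)]
-66 13 [440. 298.]
-66 22 [446. 307.]
-63 13 [433. 298.]
-63 22 [439. 307.]
-60 13 [427. 298.]
-60 22 [432. 307.]
```

```bash
python3 -m inch '[[-1,0,0.006,0,0,0,0],[-1,0,0.012,0,0,0,0],[-1,0,0.018,0,0,0,0],[-1,0,0.018,0,0,0,0],[-1,0,0.018,0,0,0,0]]' >/dev/null; python3 g.py; python3 seg.py w9 >/dev/null; python3 gap.py w9 | sed -n 5,8p; python3 -m inch '[[-1,0,0.004,0,0,0,0],[-1,0,0.004,0,0,0,0],[-1,0,0.004,0,0,0,0]]' >/dev/null; python3 g.py; python3 seg.py w10 >/dev/null; python3 gap.py w10 | sed -n 5,8p;python3 - <<'E'
from pj import *
for y in(-66,-63):
  for z in (13,22): print(y,z,px("wrist",(0,y,z)))
E
```

```text
t20.07 stand xyz mm [  1.2 -18.3 -22.6] yaw -0.000 F(stand) [0.2 1.3 0.7] Tz 0.06 w0.9 g0.5 j6 1.24
282 [(346, 418), (430, 455), (494, 516)]
290 [(347, 424), (429, 454)]
298 [(348, 454)]
306 [(352, 453)]
t20.37 stand xyz mm [  1.2 -19.3 -22.6] yaw -0.000 F(stand) [0.1 1.3 1.3] Tz 0.03 w0.6 g0.7 j6 1.24
282 [(346, 418), (427, 453), (492, 514)]
290 [(348, 424), (427, 452)]
298 [(348, 451)]
306 [(352, 451)]
-66 13 [428. 298.]
-66 22 [433. 307.]
-63 13 [421. 298.]
-63 22 [426. 307.]
```

```bash
for i in 1; do python3 -m inch '[[-1,0,0.003,0,0,0,0],[-1,0,0.003,0,0,0,0],[-1,0,0.003,0,0,0,0]]' >/dev/null; python3 g.py; python3 seg.py w11 >/dev/null; python3 gap.py w11 | sed -n 4,8p; python3 -m inch '[[-1,0,0.003,0,0,0,0],[-1,0,0.003,0,0,0,0],[-1,0,0.003,0,0,0,0]]' >/dev/null; python3 g.py; python3 seg.py w12 >/dev/null; python3 gap.py w12 | sed -n 4,8p; done
```

```text
t20.67 stand xyz mm [  1.2 -19.6 -22.6] yaw -0.001 F(stand) [-0.1  4.1  1. ] Tz -0.03 w0.1 g2.2 j6 1.24
274 [(349, 413), (428, 453), (492, 521)]
282 [(346, 418), (427, 452), (491, 514)]
290 [(347, 423), (426, 451)]
298 [(348, 451)]
306 [(352, 450)]
t20.97 stand xyz mm [  1.1 -20.4 -22.6] yaw -0.000 F(stand) [-0.   4.6  1.7] Tz -0.06 w0.1 g2.5 j6 1.23
274 [(349, 413), (428, 453), (490, 520)]
282 [(346, 418), (427, 452), (489, 512)]
290 [(347, 423), (427, 452)]
298 [(348, 451)]
306 [(352, 450)]
```

Contact: the force rose to 4 N at −19.6 mm and the gate just began to give. I back off and retreat clear.

```bash
python3 -m inch '[[-1,0,-0.004,0,0,0,0],[-1,0,-0.008,0,0,0,0],[-1,0,-0.02,0,0,0,0],[-1,0,-0.05,0,0,0,0],[-1,0,-0.1,0,0,0,0]]' >/dev/null; python3 g.py; python3 -m inch '[[-1,0,0,-0.1,0,0,0],[-1,0,0,-0.25,0,0,0],[-1,0,0,-0.35,0,0,0],[-1,-0.1,-0.2,-0.35,0,0,0],[-1,-0.1,-0.2,-0.35,0,0,0]]' >/dev/null; python3 -m inch '[[-1,-0.4,0,-0.1,0,0,0],[-1,-0.4,0,-0.1,0,0,0],[-1,-0.4,0,-0.1,0,0,0],[-1,-0.4,0,-0.1,0,0,0],[-1,-0.4,0,-0.1,0,0,0]]' >/dev/null; python3 g.py; python3 seg.py w13; python3 gap.py w13 >/dev/null; python3 - <<'E'
from pj import *; import cv2
im=cams.capture("scene"); cv2.imwrite("pics/s13.png",im[:,:,::-1])
m=cv2.inRange(cv2.cvtColor(im,cv2.COLOR_RGB2HSV),(14,100,60),(32,255,255))[225:320,240:330]; n,l,s,ce=cv2.connectedComponentsWithStats(m)
for i in range(1,n):
    if s[i,4]>8: print("scene",s[i]+[240,225,0,0,0],ce[i].round()+[240,225])
print(px("scene",(0,-47.5,16)),px("scene",(40,-70,19)))
for z in(0,22,32): print("part",z,px("wrist",(0,-47.5,z)))
print(px("wrist",(0,-66,25)),px("wrist",(40,-70,25)))
# bystander differences in the scene picture
o=cv2.imread("pics/scene0.png"); d=np.abs(o.astype(int)-im[:,:,::-1]).sum(2)>60
for k,(x0,y0,x1,y1) in dict(oil=(330,130,360,178),ind=(390,140,435,205),block=(380,225,450,300),case=(95,340,195,430),purple=(335,270,362,296),box=(220,258,330,345)).items(): print(k,d[y0:y1,x0:x1].mean().round(3))
E
```

```text
t21.43 stand xyz mm [  1.5   3.7 -22.6] yaw -0.001 F(stand) [ 1.1  0.3 -1.1] Tz 0.02 w0.4 g0.0 j6 1.28
t22.27 stand xyz mm [-124.4   54.8   89.8] yaw 0.000 F(stand) [ 0.9 -0.1 -0.3] Tz -0.01 w0.8 g0.0 j6 1.30
[ 451    0   88  138 5354] [500.  52.]
[551  36  22  44 679] [561.  58.]
[313 340   7  82 449] [316. 380.]
[328 340   6  82 458] [330. 381.]
[  24  440  460   24 7861] [282. 454.]
gate -66 [523.  22.]
gate -74 [537.  22.]
scene [275 243  40  19 327] [298. 251.]
scene [282 286  13   9  65] [288. 290.]
[303. 250.] [314. 261.]
part 0 [475.  49.]
part 22 [488.  42.]
part 32 [495.  39.]
[521.  41.] [537. -34.]
oil 0.0
ind 0.0
block 0.0
case 0.0
purple 0.0
box 0.015
```

```bash
python3 -m inch '[[-1,0.15,0.47,0,0,0,0],[-1,0.15,0.47,0,0,0,0],[-1,0.15,0.47,0,0,0,0],[-1,0.15,0.47,0,0,0,0],[-1,0.15,0.47,0,0,0,0]]' >/dev/null;  python3 -m inch '[[-1,0,0,0,0,0,0],[-1,0,0,0,0,0,0],[-1,0,0,0,0,0,0]]' >/dev/null; python3 g.py; python3 - <<'E'
from pj import *; import cv2
im=cams.capture("wrist"); cv2.imwrite("pics/w14.png",im[:,:,::-1])
m=cv2.inRange(cv2.cvtColor(im,cv2.COLOR_RGB2HSV),(14,110,60),(32,255,255))
v0=int(px("wrist",(0,-66,22))[1]); print(v0)
for r in range(v0-36,v0+40,4):
    c=np.nonzero(m[r])[0]; print(r,[(int(x[0]),int(x[-1])) for x in np.split(c,np.nonzero(np.diff(c)>1)[0]+1) if len(x)>2])
for z in(13,25): print("gate",z,px("wrist",(0,-66,z)),px("wrist",(0,-74,z)))
for z in(0,22): print("part edges",z,px("wrist",(0,-66,z)),px("wrist",(0,-30,z)))
print("neck",px("wrist",(0,-48,32)),px("wrist",(0,-36,32)),px("wrist",(0,-60,32)))
E
```

```text
t23.03 stand xyz mm [-86.7 -62.   89.5] yaw 0.001 F(stand) [0.2 0.1 0.5] Tz -0.02 w0.5 g0.0 j6 1.10
104
68 [(328, 340)]
72 [(328, 340)]
76 [(328, 340)]
80 [(286, 312), (328, 340)]
84 [(281, 317), (328, 340)]
88 [(278, 321), (328, 340), (386, 395)]
92 [(275, 323), (328, 340), (381, 409)]
96 [(274, 292), (304, 324), (328, 340), (379, 412)]
100 [(273, 289), (308, 326), (328, 339), (378, 414)]
104 [(272, 288), (309, 339), (377, 414)]
108 [(273, 288), (308, 326), (328, 339), (377, 414)]
112 [(274, 291), (306, 326), (328, 339), (377, 414)]
116 [(274, 324), (328, 339), (377, 413)]
120 [(277, 322), (328, 339), (377, 412)]
124 [(280, 321), (328, 339), (377, 409)]
128 [(284, 316), (328, 339), (379, 399), (401, 406)]
132 [(290, 309), (328, 339), (385, 391)]
136 [(328, 339)]
140 [(328, 339)]
gate 13 [329. 104.] [341. 104.]
gate 25 [329. 103.] [342. 103.]
part edges 0 [329. 105.] [277. 105.]
part edges 22 [329. 104.] [273. 104.]
neck [300. 103.] [281. 103.] [320. 103.]
```

```bash
python3 -c "
from station import job; print(job.hand_in())"
```

```text
the job is handed in; nothing more can be done
None
```

The job is handed in: the red part is in the reject box, the gate is clicked shut, and the plain part stands upright within about 0.6 mm of the gate, though the final slow push moved the gate about 0.8 mm before I backed off.

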